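# Guard back on the polishing spindle, tongue into the interlock

### The arm

A 6-joint arm with a two-finger parallel gripper is mounted at the origin on the work surface. World frame = base frame: x ahead of the robot, y to its left, z up, the work surface at z = 0. Lengths are in mm, angles in rad, forces in N, time in s.
With the tool pointing down it reaches from about 250 to 850 mm from the base axis. Payload 12.5 kg.
Tool frame: the origin (TCP) lies midway between the tips of the shut fingers; the grasp point (between the pads) lies 19 mm behind it (arm.pinch_z is the distance from the TCP to the grasp point, in mm); z points along the fingers, y is the line along which they close (so a half turn about z gives the same grasp; the last joint's range is limited). The gripper opens to 93 mm and grips with 3 to 60 N. Pads are 15 mm wide; open, the fingers measure 128 mm over their backs; the gripper's body (75 mm by 188 mm) begins 65 mm behind the grasp point.
Start: joints at [-1.332, 0.351, 1.652, -0, 1.139, -0.085], TCP at [175.013, -521.397, 218.633] pointing down, gripper open.
Joint ranges: [-2.75, 2.75], [-0.79, 2.1], [0.01, 2.65], [-1.57, 4.71], [0.07, 3.14], [-2.87, 2.87]. Speed limits (rad/s): [2.22, 2.22, 2.79, 3.14, 3.14, 3.14].

### API

Orientations are given as [roll, pitch, yaw] about the fixed x, y, z axes, in that order (R = Rz(yaw) Ry(pitch) Rx(roll)).
In Python, from plant import monitor, eyes, arm gives the robot as it stands.
- The arm moves only by the tool step_arm, never from a script. Its argument "commands" is a list of rows, each an object of numbers: "dx", "dy", "dz": the shift along the tool's x, y, z in m; "ax", "ay", "az": the turn, a rotation vector about the tool's x, y, z in degrees; "hand": the closure in counts, from 0 (fully open) to 255 (shut). A call has 1 to 5 rows; each row shifts and turns the commanded pose from where the row before left it, along the tool's axes as they then stand; what a row does not reach is not made up. A row lasts 1/10 s, in which the tool goes at most 50 mm and 8.59 degrees, less where a joint would pass 70% of its speed; a pose out of reach is approached as far as the arm can. A call with a gripper value outside its range is refused whole. The fingers move at their own pace and stop on an object; "newtons" is the grip in N (left out, the last holds). Time passes only in rows, so rows that do not move let the fingers close. It gives the time, the measured TCP pose, the force, the opening and the grip force at its end, in the units of the state.
- monitor.get_obs(): the state, without advancing time (a new reading comes with each control period).
- eyes.read_camera(name): name is "scene" or "top" or "wrist"; returns the picture (480x640x3 uint8, blue, green, red); there is no depth.
- eyes.calibration(name): a dict with "intrinsics" (3x3 intrinsics, pixels), "view" (4x4, takes a point from world to camera coordinates); the wrist camera has in their place "hand_eye" (4x4, takes a point from camera to tool coordinates, whose origin is the TCP and whose axes are the flange's). Camera axes: x right, y down, z forward; pixel columns grow to the right and rows downward; lengths in mm; the calibration is good to about 2 mm. A picture is of the moment at which its call begins: read the wrist's pose just before it. calibration takes no time and is no camera call.
- arm.close_job(): hands the job in; it is judged then, once.
The state is a dict: "clock": time; "joint_positions": joint angles; "qvel": joint speeds; "joint_torque": joint torques, N m; "tcp_pos": TCP position; "eef_rot": TCP orientation; "ft_force": force on the tool from outside, world axes, zero at the start; "torque": the same for the moment, N m; "grip_width": opening from 0.0 (shut) to 1.0 (fully open); "finger_force": force on a finger pad.
Only numpy, scipy, OpenCV 4.12 (cv2) and the standard library are available. Lean on these libraries where they do the work, as an engineer would, in place of code of your own. Each camera call takes 0.05 s, during which the arm holds its last target. There are 200 camera calls.

### The job

Take the finished blue stone off the polishing machine's bed and set it down flat on the floor of the blue tray, beside the green stone and without dropping it. Then put the yellow-framed guard over the felt wheel with its steel tongue lowered straight and fully home into the slot of the red interlock switch, so that the guard sits flat on the bed; do not force or drop it. Let go, and leave everything else on the bench where it stands.

Things in the scene. Friction and masses are not known exactly. Their poses are not given: they have to be found in the camera images.
- station: Polishing machine, fixed. Origin on the bench under its bed, z up, front is -x. Green bed 12 mm thick, x -100 to +140, y -80 to +120 mm. Grey motor along x from +52 to +140 (radius 35, axis 52 mm above the bench); grey felt wheel, 56 mm diameter, on the same axis at x +12 to +28, spindle end at x +6. Red switch block 56 x 36 mm at x -30, y +95, top 92 mm above the bench.
- guard_seat (a point): Point on top of the bed, 12 mm above the bench; axes as the machine's. When seated, the guard's handle centre is 133 mm straight above it with the guard's axes along the machine's, the hood over the wheel, its open back towards the motor.
- slot_mouth (a point): Centre of the slot mouth on the top face of the red switch, framed in white, 92 mm above the bench; axes as the machine's. The slot goes straight down 40 mm, 28 mm long in x and 8 mm wide in y, with a 4 mm chamfered lead-in at the mouth.
- guard_handle (a point): Centre of the black handle bar of the loose guard: bar 90 (x) x 18 (y) x 22 mm, on end posts, 27 mm gap under it; balance point, 133 mm above the guard's underside. Axes are the guard's. Guard: clear hood, yellow top and frame, 0.4 kg, 95 mm tall without handle, x -52 to +68, y -60 to +60 mm of this point, open below and at its back (+x); stands upright on the bench.
- tongue_tip (a point): Middle of the lower end of the guard's flat steel tongue, 24 (x) x 5 (y) mm, hanging 40 mm below a bracket on the hood's +y side. At x 0, y +95, z -83 mm from the handle centre, 50 mm above the guard's underside. With the guard flat on the bed it is 30 mm below the slot mouth.
- blue_stone_centre (a point): Finished blue stone with white carved rings on top, a rounded block 80 (x) x 40 (y) x 42 mm high, 0.33 kg, lying on the bed in front of the felt wheel. Point at its centre, 21 mm above its underside.
- tray: Blue plastic tray, fixed, 250 (x) x 160 (y) x 45 mm high, walls and floor 4 mm; origin under its centre on the bench. The green stone lies in its +x half; the -x half is free.
- green_stone_centre (a point): Green stone, 75 x 60 x 40 mm, lying in the tray; point at its centre. Leave it.
- burr_cup: Dark steel cup of burrs, 60 mm across, 124 mm high with the burrs, standing by the guard's -y side; origin at its underside. Leave it.
- water_bottle: White bottle, 60 mm across, 150 mm high, standing behind the guard (+x of it); origin at its underside. Leave it.
- raw_block: White marble block 90 x 65 x 55 mm on the bench in front of the machine; origin at its underside. Leave it.
- paste_jar: Amber jar, 68 mm across, 60 mm high; origin at its underside. Leave it.
- wax_brush: Brush 160 mm long lying on the bench; origin at its underside. Leave it.
- sanding_pad: Orange pad 100 x 65 x 28 mm on the bench; origin at its underside. Leave it.
- hanger: Tall fixed stand with a black handpiece hanging from it: foot 90 mm across, post 14 mm thick and 262 mm high, the handpiece (26 mm thick, from 95 to 240 mm height) hangs 45 mm to its -x side. Origin under the post. An obstacle to carrying.

How it is judged:
By the outcome, as a careful person would: the job done as asked, in the order asked, and still so for the second after the job is handed in, with the robot touching nothing.
It also fails if it takes over 64 s, if anything falls off the work surface, if the arm or the gripper's body presses on something with over 40 N, if the wrist force passes 120 N, or if a joint passes its speed limit or range.

## Working session

There is one attempt and no reset: what is moved stays moved. The work goes in short steps, Python scripts to look and compute and a tool call to move; the robot and the scene stay as the last step left them, time stands still between calls to the robot, and variables do not carry over. Pictures are saved under pics/ and viewed, at most 13 in all, crops included, and the job is handed in when it is done.

Besides the shell and the picture viewer there is one more tool, called after "Request:" as name([rows], argument=value, ...), one row to a line, values as JSON. step_arm: Moves the arm, as the interface text tells. Its arguments: {"type":"object","properties":{"commands":{"type":"array","items":{"type":"object","properties":{"dx":{"type":"number"},"dy":{"type":"number"},"dz":{"type":"number"},"ax":{"type":"number"},"ay":{"type":"number"},"az":{"type":"number"},"hand":{"type":"number"}}}},"newtons":{"type":"number"}},"required":["commands"]}

```bash
ls; mkdir -p pics; python3 - <<'E'
from plant import monitor, eyes, arm
import cv2,numpy as np
np.set_printoptions(precision=3,suppress=True)
print(monitor.get_obs())
for n in("scene","top"):
    cv2.imwrite(f"pics/{n}0.png",eyes.read_camera(n)); c=eyes.calibration(n);print(n,c)
print(eyes.calibration("wrist"),arm.pinch_z)
E
```

```text
pics
{'clock': 0.0, 'joint_positions': array([-1.332,  0.351,  1.652, -0.   ,  1.139, -0.085]), 'qvel': array([ 0.   ,  0.002, -0.001,  0.002, -0.   ,  0.   ]), 'joint_torque': array([ -0.001, -49.733, -28.526,   0.07 ,   0.026,  -0.   ]), 'tcp_pos': array([ 174.926, -521.079,  218.111]), 'eef_rot': array([-3.14 , -0.   ,  0.324]), 'ft_force': array([-0.464, -1.339,  1.007]), 'torque': array([0.018, 0.031, 0.045]), 'finger_force': 0.0, 'grip_width': 1.0009475236107859}
scene {'intrinsics': array([[562.213,   0.   , 331.663],
       [  0.   , 562.213, 245.362],
       [  0.   ,   0.   ,   1.   ]]), 'view': array([[  -0.754,    0.657,    0.016,  408.382],
       [   0.468,    0.554,   -0.688, -159.589],
       [  -0.461,   -0.511,   -0.725, 2008.035],
       [   0.   ,    0.   ,    0.   ,    1.   ]])}
top {'intrinsics': array([[571.259,   0.   , 323.035],
       [  0.   , 571.259, 238.965],
       [  0.   ,   0.   ,   1.   ]]), 'view': array([[   0.007,   -1.   ,   -0.019,   -4.287],
       [  -0.994,   -0.005,   -0.111,  521.127],
       [   0.111,    0.02 ,   -0.994, 1530.55 ],
       [   0.   ,    0.   ,    0.   ,    1.   ]])}
{'intrinsics': array([[365.865,   0.   , 311.582],
       [  0.   , 365.865, 236.869],
       [  0.   ,   0.   ,   1.   ]]), 'hand_eye': array([[   0.001,   -0.963,   -0.27 ,   75.31 ],
       [   1.   ,    0.001,    0.   ,    0.249],
       [   0.   ,   -0.27 ,    0.963, -165.961],
       [   0.   ,    0.   ,    0.   ,    1.   ]])} 18.8
```

View pics/top0.png

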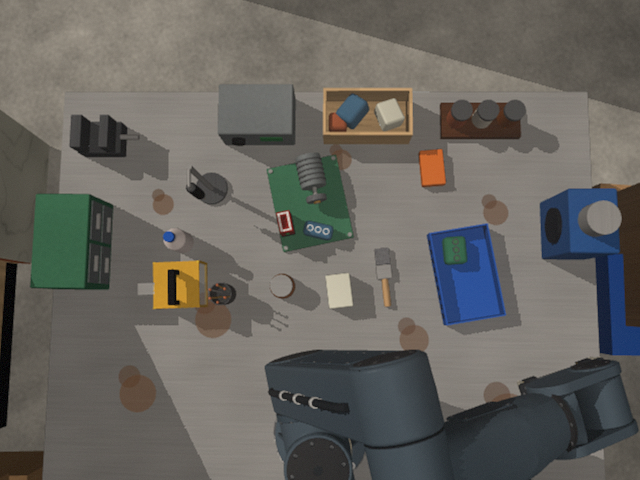

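View pics/scene0.png

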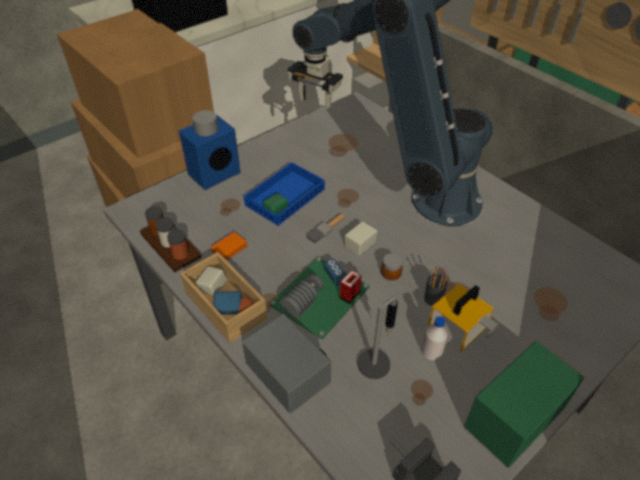

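The top view shows the machine bed at (312,203), blue stone (318,230), red switch (285,222), guard with its black handle (174,287), tray (466,273), green stone (455,250) and hanger (205,187). The scene view agrees, and the guard's bracket points to +y.

```bash
cat > h.py <<'E'
from plant import monitor, eyes, arm
import cv2,numpy as np
from scipy.spatial.transform import Rotation as R
np.set_printoptions(precision=1,suppress=True)
def look(n):
    o=monitor.get_obs(); im=eyes.read_camera(n); c=eyes.calibration(n)
    if n=="wrist":
        T=np.eye(4);T[:3,:3]=R.from_euler('xyz',o['eef_rot']).as_matrix();T[:3,3]=o['tcp_pos'];T=T@c['hand_eye']
    else: T=np.linalg.inv(c['view'])
    return im,c['intrinsics'],T
def cast(px,z,K,T):
    px=np.atleast_2d(px).astype(float)
    d=np.c_[(px-K[:2,2])/[K[0,0],K[1,1]],np.ones(len(px))]@T[:3,:3].T
    return T[:3,3]+d*((z-T[2,3])/d[:,2])[:,None]
def proj(p,K,T):
    q=(np.atleast_2d(p)-T[:3,3])@T[:3,:3]; q=q@K.T
    return q[:,:2]/q[:,2:]
def mask(im,lo,hi,box=None):
    m=cv2.inRange(cv2.cvtColor(im,cv2.COLOR_BGR2HSV),lo,hi)
    if box is not None:
        x0,y0,x1,y1=box;k=np.zeros_like(m);k[y0:y1,x0:x1]=255;m&=k
    return m
def big(m):
    c,_=cv2.findContours(m,cv2.RETR_EXTERNAL,cv2.CHAIN_APPROX_NONE)
    return max(c,key=cv2.contourArea)[:,0]
def rect(m,z,K,T):
    "min-area rectangle, on plane z, of the largest blob: centre, sides, angle of long side (deg)"
    P=cast(big(m),z,K,T)[:,:2].astype(np.float32)
    b=cv2.boxPoints(cv2.minAreaRect(P));e=b[1]-b[0],b[2]-b[1]
    l=max(e,key=np.linalg.norm)
    return b.mean(0),sorted(np.linalg.norm(v) for v in e),(np.degrees(np.arctan2(l[1],l[0]))+90)%180-90,b
E
python3 - <<'E'
from h import *
im,K,T=look("top")
def s(n,lo,hi,box,z):
    r=rect(mask(im,lo,hi,box),z,K,T);print(n,r[0],np.array(r[1]),round(r[2],1),r[3].ravel())
s("bed",(40,60,20),(85,255,255),(255,140,365,260),12)
s("switch",(0,120,60),(10,255,255),(265,200,300,245),92)
s("stone",(90,40,20),(125,255,255),(298,215,340,245),54)
s("tray",(105,120,30),(130,255,255),(420,215,510,330),45)
s("green",(40,60,20),(90,255,255),(435,230,475,270),44)
s("guard",(15,120,60),(35,255,255),(140,250,215,315),95)
s("handle",(0,0,0),(180,255,45),(160,262,186,312),144)
s("raw",(0,0,120),(40,80,255),(320,265,360,312),55)
for n,px,z in(("hang",(205,187),0),("hangtop",(193,168),262),("cup",(222,293),124),("bottle",(171,236),150),("jar",(283,286),60)):print(n,cast(px,z,K,T)[0])
a=cv2.resize(im[145:315,140:360],None,fx=3.5,fy=3.5,interpolation=cv2.INTER_CUBIC);cv2.imwrite("pics/c1.png",a)
E
```

```text
bed [624.9  37.9] [198.1 237.8] 12.2 [487.8 109.7 529.6 -84.  762.  -33.9 720.2 159.8]
switch [560.6 101. ] [15.  37.6] 12.1 [540.6 104.4 543.8  89.7 580.5  97.6 577.4 112.3]
stone [542.5  12.7] [40.2 77.9] 77.2 [514.2 -20.8 553.4 -29.8 570.7  46.2 531.5  55.1]
tray [ 428. -383.] [166.1 248.6] 9.8 [ 291.3 -322.3  319.7 -486.   564.6 -443.6  536.3 -279.9]
green [ 491.5 -353.9] [60.9 72.9] 4.7 [ 452.7 -326.6  457.7 -387.2  530.4 -381.2  525.3 -320.6]
guard [393.6 369.5] [122.7 141. ] -87.7 [329.4 437.4 335.2 296.5 457.8 301.5 452.1 442.4]
handle [384.9 373.5] [25.4 85.9] 2.1 [341.6 384.7 342.5 359.3 428.3 362.4 427.4 387.7]
raw [387.6 -46.3] [104.1 121.9] 0.4 [326.3   5.3 327.  -98.7 448.9 -98.  448.2   6.1]
hang [670.2 333.7   0. ]
hangtop [662.2 302.9 262. ]
cup [370.8 253.2 124. ]
bottle [513.1 381.6 150. ]
jar [391.5 103.8  60. ]
```

View pics/c1.png

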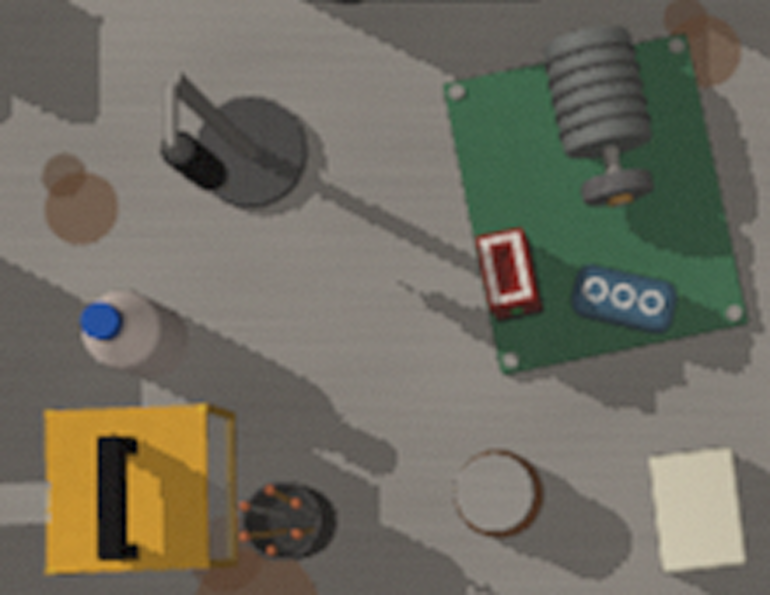

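The crop shows the switch slot framed in white at crop (508,270), the stone's rings at (622,296), the hanger with the handpiece on its left, and the cup touching close to the guard's right side. The bed and switch fits agree: the machine yaw is 12.2° and the slot is near (560,101). I'm going above the stone.

```bash
cat >> h.py <<'E'
def plan(p,yaw,n=None):
    "tool-axis rows from the present pose to TCP p (mm), tool down, yaw deg"
    o=monitor.get_obs();c=o['tcp_pos'];y0=np.degrees(o['eef_rot'][2]);dy=(yaw-y0+180)%360-180
    d=np.array(p)-c;n=n or int(max(np.ceil(np.linalg.norm(d)/45),np.ceil(abs(dy)/8)))
    print("at",c,"yaw",round(y0,1),"tilt",np.degrees(o['eef_rot'][:2]))
    for i in range(n):
        a=np.radians(y0+dy*i/n);e=d/n
        print(f"dx {1e-3*(e[0]*np.cos(a)+e[1]*np.sin(a)):.4f} dy {1e-3*(e[0]*np.sin(a)-e[1]*np.cos(a)):.4f} dz {-1e-3*e[2]:.4f} az {-dy/n:.2f}")
E
python3 -c "
from h import *
plan((542,13,180),77.2)"
```

```text
at [ 174.9 -521.2  218.2] yaw 18.6 tilt [-179.9   -0. ]
dx 0.0345 dy -0.0260 dz 0.0025 az -3.91
dx 0.0362 dy -0.0236 dz 0.0025 az -3.91
dx 0.0377 dy -0.0210 dz 0.0025 az -3.91
dx 0.0391 dy -0.0184 dz 0.0025 az -3.91
dx 0.0403 dy -0.0157 dz 0.0025 az -3.91
dx 0.0412 dy -0.0129 dz 0.0025 az -3.91
dx 0.0420 dy -0.0101 dz 0.0025 az -3.91
dx 0.0426 dy -0.0072 dz 0.0025 az -3.91
dx 0.0430 dy -0.0043 dz 0.0025 az -3.91
dx 0.0432 dy -0.0013 dz 0.0025 az -3.91
dx 0.0432 dy 0.0016 dz 0.0025 az -3.91
dx 0.0430 dy 0.0046 dz 0.0025 az -3.91
dx 0.0426 dy 0.0075 dz 0.0025 az -3.91
dx 0.0419 dy 0.0104 dz 0.0025 az -3.91
dx 0.0411 dy 0.0132 dz 0.0025 az -3.91
```

Request:
step_arm([
  {"dx":0.0345,"dy":-0.026,"dz":0.0025,"az":-3.9},
  {"dx":0.036,"dy":-0.0235,"dz":0.0025,"az":-3.9},
  {"dx":0.0375,"dy":-0.021,"dz":0.0025,"az":-3.9},
  {"dx":0.039,"dy":-0.0185,"dz":0.0025,"az":-3.9},
  {"dx":0.04,"dy":-0.0155,"dz":0.0025,"az":-3.9},
])

```text
invalid input
```

Request:
step_arm([
  {"dx":0.041,"dy":-0.013,"dz":0.0025,"az":-3.9,"hand":80},
  {"dx":0.042,"dy":-0.01,"dz":0.0025,"az":-3.9,"hand":80},
  {"dx":0.0425,"dy":-0.007,"dz":0.0025,"az":-3.9,"hand":80},
  {"dx":0.043,"dy":-0.0045,"dz":0.0025,"az":-3.9,"hand":80},
  {"dx":0.043,"dy":-0.0015,"dz":0.0025,"az":-3.9,"hand":80},
])

```text
invalid input
```

Request:
step_arm([
  {"dx":0.043,"dy":0.0015,"dz":0.0025,"az":-3.9},
  {"dx":0.043,"dy":0.0045,"dz":0.0025,"az":-3.9},
  {"dx":0.0425,"dy":0.0075,"dz":0.0025,"az":-3.9},
  {"dx":0.042,"dy":0.0105,"dz":0.0025,"az":-3.9},
  {"dx":0.041,"dy":0.013,"dz":0.0025,"az":-3.9},
])

```text
invalid input
```

Request:
step_arm([
  {},
  {},
])

```text
invalid input
```

```bash
python3 -c "
from h import *
im,K,T=look('wrist');cv2.imwrite('pics/w1.png',im)
print(monitor.get_obs()['tcp_pos'],proj([[542.5,12.7,54],[560.5,101,92]],K,T))
m=mask(im,(90,40,20),(125,255,255));r=rect(m,54,K,T);print(r[0],r[1],r[2])
m=mask(im,(0,120,50),(10,255,255));r=rect(m,92,K,T);print(r[0],r[1],r[2])
"
```

```text
[ 175.  -521.2  218.3] [[ -405.   -715. ]
 [ -828.7 -1106.2]]
[ 304.4 -413.3] [np.float32(41.263126), np.float32(159.12964)] -71.39952Traceback (most recent call last):
  File "<string>", line 6, in <module>
    m=mask(im,(0,120,50),(10,255,255));r=rect(m,92,K,T);print(r[0],r[1],r[2])
                                         ~~~~^^^^^^^^^^
  File "h.py", line 28, in rect
    P=cast(big(m),z,K,T)[:,:2].astype(np.float32)
           ~~~^^^
  File "h.py", line 25, in big
    return max(c,key=cv2.contourArea)[:,0]
           ~~~^^^^^^^^^^^^^^^^^^^^^^^
ValueError: max() iterable argument is empty
```

View pics/w1.png

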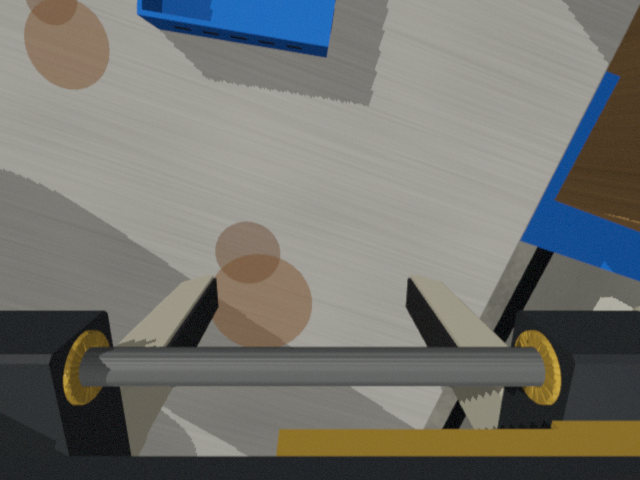

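The moves were refused, so the picture is only the start view. All seven fields may be required.

Request:
step_arm([
  {"dx":0.0345,"dy":-0.026,"dz":0.0025,"ax":0,"ay":0,"az":-3.9,"hand":80},
  {"dx":0.036,"dy":-0.0235,"dz":0.0025,"ax":0,"ay":0,"az":-3.9,"hand":80},
  {"dx":0.0375,"dy":-0.021,"dz":0.0025,"ax":0,"ay":0,"az":-3.9,"hand":80},
  {"dx":0.039,"dy":-0.0185,"dz":0.0025,"ax":0,"ay":0,"az":-3.9,"hand":80},
  {"dx":0.04,"dy":-0.0155,"dz":0.0025,"ax":0,"ay":0,"az":-3.9,"hand":80},
], newtons=25)

```text
clock: 0.7
tcp_pos: [297.4, -342.4, 206.0]
eef_rot: [3.142, -0.0, 0.667]
ft_force: [1.0, -0.7, -0.7]
grip_width: 0.696
finger_force: 0.0
```

Request:
step_arm([
  {"dx":0.041,"dy":-0.013,"dz":0.0025,"ax":0,"ay":0,"az":-3.9,"hand":80},
  {"dx":0.042,"dy":-0.01,"dz":0.0025,"ax":0,"ay":0,"az":-3.9,"hand":80},
  {"dx":0.0425,"dy":-0.007,"dz":0.0025,"ax":0,"ay":0,"az":-3.9,"hand":80},
  {"dx":0.043,"dy":-0.0045,"dz":0.0025,"ax":0,"ay":0,"az":-3.9,"hand":80},
  {"dx":0.043,"dy":-0.0015,"dz":0.0025,"ax":0,"ay":0,"az":-3.9,"hand":80},
], newtons=25)

```text
clock: 1.2
tcp_pos: [419.6, -164.6, 193.6]
eef_rot: [3.141, -0.0, 1.007]
ft_force: [1.2, -0.4, -0.2]
grip_width: 0.686
finger_force: 0.0
```

Request:
step_arm([
  {"dx":0.043,"dy":0.0015,"dz":0.0025,"ax":0,"ay":0,"az":-3.9,"hand":80},
  {"dx":0.043,"dy":0.0045,"dz":0.0025,"ax":0,"ay":0,"az":-3.9,"hand":80},
  {"dx":0.0425,"dy":0.0075,"dz":0.0025,"ax":0,"ay":0,"az":-3.9,"hand":80},
  {"dx":0.042,"dy":0.0105,"dz":0.0025,"ax":0,"ay":0,"az":-3.9,"hand":80},
  {"dx":0.041,"dy":0.013,"dz":0.0025,"ax":0,"ay":0,"az":-3.9,"hand":80},
], newtons=25)

```text
clock: 1.7
tcp_pos: [542.0, 13.1, 181.0]
eef_rot: [-3.142, 0.0, 1.348]
ft_force: [0.5, -1.1, 0.3]
grip_width: 0.685
finger_force: 0.0
```

Request:
step_arm([
  {"dx":0,"dy":0,"dz":0,"ax":0,"ay":0,"az":0,"hand":80},
  {"dx":0,"dy":0,"dz":0,"ax":0,"ay":0,"az":0,"hand":80},
], newtons=25)

```text
clock: 1.9
tcp_pos: [541.0, 11.8, 180.7]
eef_rot: [-3.141, 0.0, 1.346]
ft_force: [-0.5, 0.3, 0.0]
grip_width: 0.687
finger_force: 0.0
```

```bash
python3 -c "
from h import *
im,K,T=look('wrist');cv2.imwrite('pics/w2.png',im)
print(monitor.get_obs()['tcp_pos'],proj([[542.5,12.7,54],[560.5,101,92]],K,T))
m=mask(im,(90,40,20),(125,255,255));r=rect(m,54,K,T);print(r[0],r[1],r[2])
m=mask(im,(0,120,50),(10,255,255));r=rect(m,92,K,T);print(r[0],r[1],r[2])
"
```

```text
[540.7  11.1 180.9] [[312.7 227.1]
 [309.8 108.3]]
[544.8  15.6] [np.float32(38.155758), np.float32(78.473145)] 77.21707
[560.   99.4] [np.float32(35.961563), np.float32(55.96832)] 12.097778
```

View pics/w2.png

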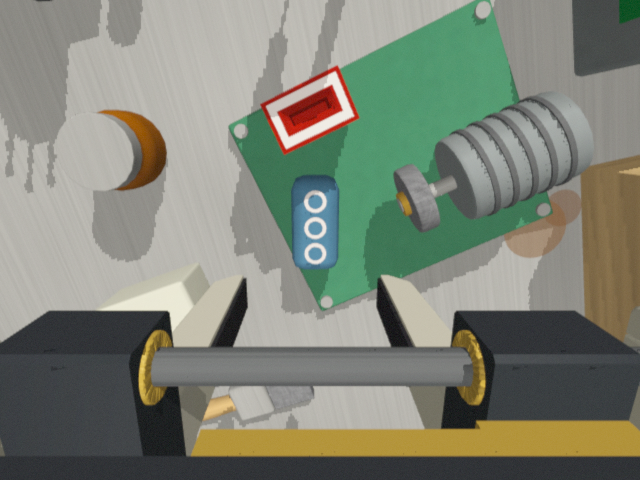

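The wrist view shows the stone's middle ring at (315,228) and the slot at (309,110), both in line with the estimates. I'm descending on the stone at (544,13.5).

Request:
step_arm([
  {"dx":0.003,"dy":0.0025,"dz":0.035,"ax":0,"ay":0,"az":0,"hand":80},
  {"dx":0,"dy":0,"dz":0.035,"ax":0,"ay":0,"az":0,"hand":80},
  {"dx":0,"dy":0,"dz":0.035,"ax":0,"ay":0,"az":0,"hand":80},
  {"dx":0,"dy":0,"dz":0.035,"ax":0,"ay":0,"az":0,"hand":80},
  {"dx":0,"dy":0,"dz":0.012,"ax":0,"ay":0,"az":0,"hand":80},
], newtons=25)

```text
clock: 2.45
tcp_pos: [542.2, 12.5, 26.7]
eef_rot: [-3.137, 0.001, 1.343]
ft_force: [-0.4, 0.9, -0.1]
grip_width: 0.685
finger_force: 0.0
```

Request:
step_arm([
  {"dx":0,"dy":0,"dz":0.008,"ax":0,"ay":0,"az":0,"hand":80},
  {"dx":0,"dy":0,"dz":0,"ax":0,"ay":0,"az":0,"hand":80},
  {"dx":0,"dy":0,"dz":0,"ax":0,"ay":0,"az":0,"hand":80},
], newtons=25)

```text
clock: 2.75
tcp_pos: [545.1, 13.4, 22.5]
eef_rot: [3.14, -0.0, 1.344]
ft_force: [-0.1, -0.3, 0.2]
grip_width: 0.685
finger_force: 0.0
```

Request:
step_arm([
  {"dx":0,"dy":0,"dz":0.003,"ax":0,"ay":0,"az":0,"hand":80},
  {"dx":0,"dy":0,"dz":0,"ax":0,"ay":0,"az":0,"hand":220},
  {"dx":0,"dy":0,"dz":0,"ax":0,"ay":0,"az":0,"hand":220},
  {"dx":0,"dy":0,"dz":0,"ax":0,"ay":0,"az":0,"hand":220},
  {"dx":0,"dy":0,"dz":0,"ax":0,"ay":0,"az":0,"hand":220},
], newtons=30)

```text
clock: 3.25
tcp_pos: [544.4, 13.7, 18.3]
eef_rot: [3.141, -0.0, 1.345]
ft_force: [-0.0, -1.1, 1.8]
grip_width: 0.426
finger_force: 30.0
```

Request:
step_arm([
  {"dx":0,"dy":0,"dz":0,"ax":0,"ay":0,"az":0,"hand":220},
  {"dx":0,"dy":0,"dz":0,"ax":0,"ay":0,"az":0,"hand":220},
  {"dx":0,"dy":0,"dz":0,"ax":0,"ay":0,"az":0,"hand":220},
], newtons=30)

```text
clock: 3.55
tcp_pos: [544.4, 13.7, 18.3]
eef_rot: [3.141, -0.0, 1.345]
ft_force: [-0.7, 0.7, 3.9]
grip_width: 0.43
finger_force: 30.0
```

Request:
step_arm([
  {"dx":0,"dy":0,"dz":-0.005,"ax":0,"ay":0,"az":0,"hand":220},
  {"dx":0,"dy":0,"dz":-0.015,"ax":0,"ay":0,"az":0,"hand":220},
  {"dx":0,"dy":0,"dz":-0.03,"ax":0,"ay":0,"az":0,"hand":220},
  {"dx":0,"dy":0,"dz":-0.04,"ax":0,"ay":0,"az":0,"hand":220},
  {"dx":0,"dy":0,"dz":-0.03,"ax":0,"ay":0,"az":0,"hand":220},
], newtons=30)

```text
clock: 4.05
tcp_pos: [544.5, 13.7, 141.1]
eef_rot: [3.14, -0.0, 1.345]
ft_force: [0.9, 0.5, -3.4]
grip_width: 0.425
finger_force: 30.0
```

```bash
python3 -c "
from h import *
plan((369,-393,130),99.8)"
```

```text
at [544.5  13.7 141.1] yaw 77.1 tilt [179.9  -0. ]
dx -0.0436 dy -0.0080 dz 0.0011 az -2.27
dx -0.0432 dy -0.0097 dz 0.0011 az -2.27
dx -0.0428 dy -0.0114 dz 0.0011 az -2.27
dx -0.0423 dy -0.0131 dz 0.0011 az -2.27
dx -0.0418 dy -0.0148 dz 0.0011 az -2.27
dx -0.0411 dy -0.0164 dz 0.0011 az -2.27
dx -0.0405 dy -0.0180 dz 0.0011 az -2.27
dx -0.0397 dy -0.0196 dz 0.0011 az -2.27
dx -0.0389 dy -0.0212 dz 0.0011 az -2.27
dx -0.0380 dy -0.0227 dz 0.0011 az -2.27
```

Request:
step_arm([
  {"dx":-0.0435,"dy":-0.008,"dz":0.001,"ax":0,"ay":0,"az":-2.3,"hand":220},
  {"dx":-0.043,"dy":-0.0095,"dz":0.001,"ax":0,"ay":0,"az":-2.3,"hand":220},
  {"dx":-0.043,"dy":-0.0115,"dz":0.001,"ax":0,"ay":0,"az":-2.3,"hand":220},
  {"dx":-0.0425,"dy":-0.013,"dz":0.001,"ax":0,"ay":0,"az":-2.3,"hand":220},
  {"dx":-0.042,"dy":-0.015,"dz":0.001,"ax":0,"ay":0,"az":-2.3,"hand":220},
], newtons=30)

```text
clock: 4.55
tcp_pos: [455.8, -191.5, 134.1]
eef_rot: [3.141, 0.0, 1.547]
ft_force: [0.6, -0.4, -4.0]
grip_width: 0.43
finger_force: 30.0
```

Request:
step_arm([
  {"dx":-0.041,"dy":-0.0165,"dz":0.001,"ax":0,"ay":0,"az":-2.3,"hand":220},
  {"dx":-0.0405,"dy":-0.018,"dz":0.001,"ax":0,"ay":0,"az":-2.3,"hand":220},
  {"dx":-0.0395,"dy":-0.0195,"dz":0.001,"ax":0,"ay":0,"az":-2.3,"hand":220},
  {"dx":-0.039,"dy":-0.021,"dz":0.001,"ax":0,"ay":0,"az":-2.3,"hand":220},
  {"dx":-0.038,"dy":-0.0225,"dz":0.001,"ax":0,"ay":0,"az":-2.3,"hand":220},
], newtons=30)

```text
clock: 5.05
tcp_pos: [369.1, -395.0, 129.0]
eef_rot: [3.141, 0.0, 1.748]
ft_force: [1.8, 0.3, -3.9]
grip_width: 0.428
finger_force: 30.0
```

Request:
step_arm([
  {"dx":0,"dy":0,"dz":0,"ax":0,"ay":0,"az":0,"hand":220},
  {"dx":0,"dy":0,"dz":0,"ax":0,"ay":0,"az":0,"hand":220},
  {"dx":0,"dy":0,"dz":0,"ax":0,"ay":0,"az":0,"hand":220},
], newtons=30)

```text
clock: 5.35
tcp_pos: [370.3, -392.7, 128.5]
eef_rot: [3.142, -0.0, 1.746]
ft_force: [-0.1, 0.1, -3.5]
grip_width: 0.428
finger_force: 30.0
```

```bash
python3 -c "
from h import *
o=monitor.get_obs();print(o['tcp_pos'],o['eef_rot'],o['ft_force'])
im,K,T=look('top')
r=rect(mask(im,(105,120,30),(130,255,255),(420,215,510,330)),45,K,T);print(r[0],r[1],r[2])
im,K,T=look('wrist');cv2.imwrite('pics/w3.png',im)
r=rect(mask(im,(40,60,20),(90,255,255)),44,K,T);print(r[0],r[1],r[2])
r=rect(mask(im,(105,120,30),(130,255,255)),45,K,T);print(r[0],r[1],r[2],r[3])
"
```

```text
[ 370.3 -392.7  128.5] [ 3.1 -0.   1.7] [-0.1  0.1 -3.5]
[ 434.7 -381.6] [np.float32(165.26685), np.float32(235.13692)] 9.684151
[ 484.7 -356.9] [np.float32(58.175568), np.float32(79.49016)] 4.269829
[ 426.3 -379.8] [np.float32(144.56303), np.float32(249.5754)] 9.822891 [[ 291.  -329.9]
 [ 315.7 -472.3]
 [ 561.6 -429.7]
 [ 536.9 -287.3]]
```

View pics/w3.png

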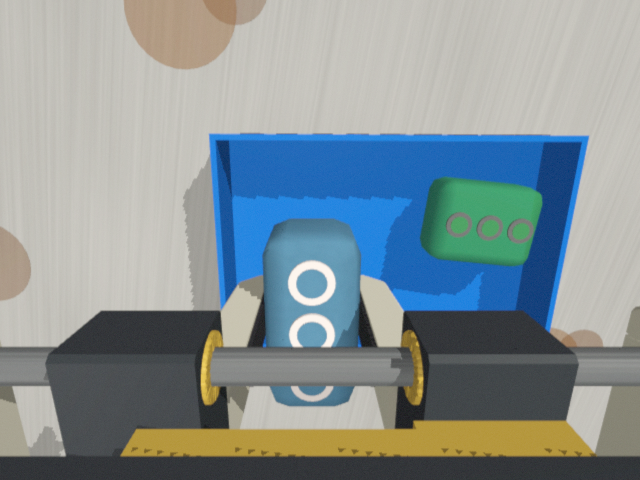

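The stone is held square over the free half of the tray, with the green stone well clear at (482,222). I'm lowering it.

Request:
step_arm([
  {"dx":0,"dy":0,"dz":0.03,"ax":0,"ay":0,"az":0,"hand":220},
  {"dx":0,"dy":0,"dz":0.035,"ax":0,"ay":0,"az":0,"hand":220},
  {"dx":0,"dy":0,"dz":0.03,"ax":0,"ay":0,"az":0,"hand":220},
  {"dx":0,"dy":0,"dz":0.015,"ax":0,"ay":0,"az":0,"hand":220},
  {"dx":0,"dy":0,"dz":0,"ax":0,"ay":0,"az":0,"hand":220},
], newtons=30)

```text
clock: 5.95
tcp_pos: [369.9, -392.2, 16.8]
eef_rot: [-3.14, -0.003, 1.747]
ft_force: [-0.3, 0.9, -3.6]
grip_width: 0.425
finger_force: 30.0
```

Request:
step_arm([
  {"dx":0,"dy":0,"dz":0.003,"ax":0,"ay":0,"az":0,"hand":220},
  {"dx":0,"dy":0,"dz":0.002,"ax":0,"ay":0,"az":0,"hand":220},
  {"dx":0,"dy":0,"dz":0.001,"ax":0,"ay":0,"az":0,"hand":220},
  {"dx":0,"dy":0,"dz":0,"ax":0,"ay":0,"az":0,"hand":220},
  {"dx":0,"dy":0,"dz":0,"ax":0,"ay":0,"az":0,"hand":220},
], newtons=30)

```text
clock: 6.45
tcp_pos: [370.3, -393.6, 12.6]
eef_rot: [3.141, 0.001, 1.746]
ft_force: [-0.2, 0.4, -4.1]
grip_width: 0.426
finger_force: 30.0
```

Request:
step_arm([
  {"dx":0,"dy":0,"dz":0.001,"ax":0,"ay":0,"az":0,"hand":220},
  {"dx":0,"dy":0,"dz":0.001,"ax":0,"ay":0,"az":0,"hand":220},
  {"dx":0,"dy":0,"dz":0,"ax":0,"ay":0,"az":0,"hand":220},
  {"dx":0,"dy":0,"dz":0,"ax":0,"ay":0,"az":0,"hand":220},
], newtons=30)

```text
clock: 6.85
tcp_pos: [370.2, -393.5, 10.3]
eef_rot: [3.142, 0.0, 1.746]
ft_force: [-0.1, -0.0, 0.8]
grip_width: 0.429
finger_force: 30.0
```

Request:
step_arm([
  {"dx":0,"dy":0,"dz":0.0005,"ax":0,"ay":0,"az":0,"hand":220},
  {"dx":0,"dy":0,"dz":0,"ax":0,"ay":0,"az":0,"hand":220},
  {"dx":0,"dy":0,"dz":0,"ax":0,"ay":0,"az":0,"hand":220},
], newtons=30)

```text
clock: 7.15
tcp_pos: [370.2, -393.5, 10.3]
eef_rot: [3.142, 0.0, 1.746]
ft_force: [-3.7, 3.7, 8.7]
grip_width: 0.429
finger_force: 30.0
```

The stone is on the floor, as the contact force shows. I'm releasing and rising.

Request:
step_arm([
  {"dx":0,"dy":0,"dz":0,"ax":0,"ay":0,"az":0,"hand":90},
  {"dx":0,"dy":0,"dz":0,"ax":0,"ay":0,"az":0,"hand":90},
  {"dx":0,"dy":0,"dz":0,"ax":0,"ay":0,"az":0,"hand":90},
  {"dx":0,"dy":0,"dz":0,"ax":0,"ay":0,"az":0,"hand":90},
], newtons=30)

```text
clock: 7.55
tcp_pos: [370.2, -393.5, 9.6]
eef_rot: [3.142, 0.0, 1.746]
ft_force: [-0.2, 0.5, -0.6]
grip_width: 0.643
finger_force: 0.0
```

Request:
step_arm([
  {"dx":0,"dy":0,"dz":-0.02,"ax":0,"ay":0,"az":0,"hand":90},
  {"dx":0,"dy":0,"dz":-0.04,"ax":0,"ay":0,"az":0,"hand":90},
  {"dx":0,"dy":0,"dz":-0.045,"ax":0,"ay":0,"az":0,"hand":90},
  {"dx":0,"dy":0,"dz":-0.045,"ax":0,"ay":0,"az":0,"hand":90},
  {"dx":0,"dy":0,"dz":-0.045,"ax":0,"ay":0,"az":0,"hand":90},
], newtons=30)

```text
clock: 8.05
tcp_pos: [370.0, -393.2, 206.5]
eef_rot: [3.142, 0.0, 1.746]
ft_force: [-0.1, 0.3, 0.5]
grip_width: 0.645
finger_force: 0.0
```

```bash
python3 -c "
from h import *
o=monitor.get_obs();print(o['tcp_pos'],o['ft_force'],o['grip_width'])
im,K,T=look('wrist');cv2.imwrite('pics/w4.png',im)
plan((385,365,280),2)"
```

```text
[ 370.  -393.2  206.5] [-0.1  0.3  0.5] 0.6453643359554234
at [ 371.9 -395.5  213.8] yaw 100.1 tilt [179.7   0.5]
dx 0.0439 dy 0.0086 dz -0.0039 az 5.77
dx 0.0446 dy 0.0041 dz -0.0039 az 5.77
dx 0.0447 dy -0.0004 dz -0.0039 az 5.77
dx 0.0445 dy -0.0049 dz -0.0039 az 5.77
dx 0.0438 dy -0.0093 dz -0.0039 az 5.77
dx 0.0426 dy -0.0137 dz -0.0039 az 5.77
dx 0.0410 dy -0.0179 dz -0.0039 az 5.77
dx 0.0390 dy -0.0219 dz -0.0039 az 5.77
dx 0.0366 dy -0.0257 dz -0.0039 az 5.77
dx 0.0338 dy -0.0293 dz -0.0039 az 5.77
dx 0.0307 dy -0.0325 dz -0.0039 az 5.77
dx 0.0273 dy -0.0354 dz -0.0039 az 5.77
dx 0.0236 dy -0.0380 dz -0.0039 az 5.77
dx 0.0197 dy -0.0402 dz -0.0039 az 5.77
dx 0.0155 dy -0.0420 dz -0.0039 az 5.77
dx 0.0112 dy -0.0433 dz -0.0039 az 5.77
dx 0.0068 dy -0.0442 dz -0.0039 az 5.77
```

View pics/w4.png

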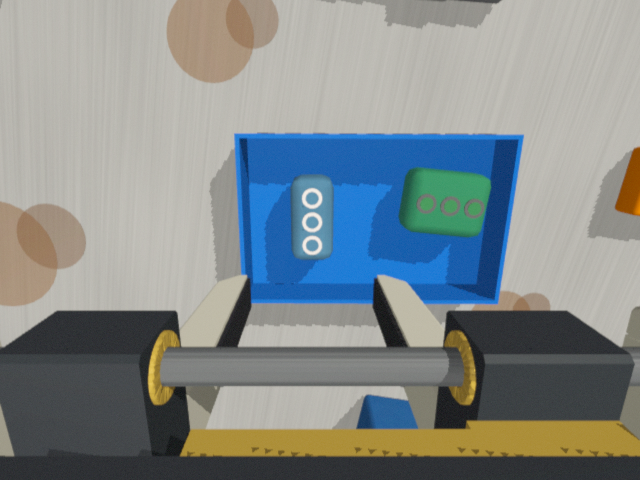

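The blue stone stands flat at (312,222), beside the green one at (447,203). Next is the guard.

```bash
python3 -c "
from h import *
plan((385,365,280),2,20)"
```

```text
at [ 371.9 -395.5  213.8] yaw 100.1 tilt [179.7   0.5]
dx 0.0373 dy 0.0073 dz -0.0033 az 4.90
dx 0.0378 dy 0.0041 dz -0.0033 az 4.90
dx 0.0380 dy 0.0008 dz -0.0033 az 4.90
dx 0.0380 dy -0.0024 dz -0.0033 az 4.90
dx 0.0376 dy -0.0057 dz -0.0033 az 4.90
dx 0.0370 dy -0.0089 dz -0.0033 az 4.90
dx 0.0361 dy -0.0120 dz -0.0033 az 4.90
dx 0.0349 dy -0.0150 dz -0.0033 az 4.90
dx 0.0335 dy -0.0180 dz -0.0033 az 4.90
dx 0.0319 dy -0.0208 dz -0.0033 az 4.90
dx 0.0300 dy -0.0234 dz -0.0033 az 4.90
dx 0.0279 dy -0.0259 dz -0.0033 az 4.90
dx 0.0256 dy -0.0282 dz -0.0033 az 4.90
dx 0.0231 dy -0.0302 dz -0.0033 az 4.90
dx 0.0204 dy -0.0321 dz -0.0033 az 4.90
dx 0.0176 dy -0.0337 dz -0.0033 az 4.90
dx 0.0146 dy -0.0351 dz -0.0033 az 4.90
dx 0.0116 dy -0.0362 dz -0.0033 az 4.90
dx 0.0084 dy -0.0371 dz -0.0033 az 4.90
dx 0.0052 dy -0.0377 dz -0.0033 az 4.90
```

Request:
step_arm([
  {"dx":0.0375,"dy":0.0075,"dz":-0.0035,"ax":0,"ay":0,"az":4.9,"hand":90},
  {"dx":0.038,"dy":0.004,"dz":-0.0035,"ax":0,"ay":0,"az":4.9,"hand":90},
  {"dx":0.038,"dy":0.001,"dz":-0.0035,"ax":0,"ay":0,"az":4.9,"hand":90},
  {"dx":0.038,"dy":-0.0025,"dz":-0.0035,"ax":0,"ay":0,"az":4.9,"hand":90},
  {"dx":0.0375,"dy":-0.0055,"dz":-0.0035,"ax":0,"ay":0,"az":4.9,"hand":90},
], newtons=30)

```text
clock: 8.6
tcp_pos: [373.5, -201.6, 222.1]
eef_rot: [3.141, -0.0, 1.315]
ft_force: [0.9, -0.5, -0.1]
grip_width: 0.651
finger_force: 0.0
```

Request:
step_arm([
  {"dx":0.037,"dy":-0.009,"dz":-0.0035,"ax":0,"ay":0,"az":4.9,"hand":90},
  {"dx":0.036,"dy":-0.012,"dz":-0.0035,"ax":0,"ay":0,"az":4.9,"hand":90},
  {"dx":0.035,"dy":-0.015,"dz":-0.0035,"ax":0,"ay":0,"az":4.9,"hand":90},
  {"dx":0.0335,"dy":-0.018,"dz":-0.0035,"ax":0,"ay":0,"az":4.9,"hand":90},
  {"dx":0.032,"dy":-0.021,"dz":-0.0035,"ax":0,"ay":0,"az":4.9,"hand":90},
], newtons=30)

```text
clock: 9.1
tcp_pos: [376.5, -11.2, 239.7]
eef_rot: [3.141, -0.0, 0.887]
ft_force: [0.9, 0.6, -0.2]
grip_width: 0.647
finger_force: 0.0
```

Request:
step_arm([
  {"dx":0.03,"dy":-0.0235,"dz":-0.0035,"ax":0,"ay":0,"az":4.9,"hand":90},
  {"dx":0.028,"dy":-0.026,"dz":-0.0035,"ax":0,"ay":0,"az":4.9,"hand":90},
  {"dx":0.0255,"dy":-0.028,"dz":-0.0035,"ax":0,"ay":0,"az":4.9,"hand":90},
  {"dx":0.023,"dy":-0.03,"dz":-0.0035,"ax":0,"ay":0,"az":4.9,"hand":90},
  {"dx":0.0205,"dy":-0.032,"dz":-0.0035,"ax":0,"ay":0,"az":4.9,"hand":90},
], newtons=30)

```text
clock: 9.6
tcp_pos: [379.9, 179.0, 257.2]
eef_rot: [3.142, -0.0, 0.46]
ft_force: [1.2, -0.4, 0.3]
grip_width: 0.65
finger_force: 0.0
```

Request:
step_arm([
  {"dx":0.0175,"dy":-0.0335,"dz":-0.0035,"ax":0,"ay":0,"az":4.9,"hand":110},
  {"dx":0.0145,"dy":-0.035,"dz":-0.0035,"ax":0,"ay":0,"az":4.9,"hand":110},
  {"dx":0.0115,"dy":-0.036,"dz":-0.0035,"ax":0,"ay":0,"az":4.9,"hand":110},
  {"dx":0.0085,"dy":-0.037,"dz":-0.0035,"ax":0,"ay":0,"az":4.9,"hand":110},
  {"dx":0.005,"dy":-0.0375,"dz":-0.0035,"ax":0,"ay":0,"az":4.9,"hand":110},
], newtons=30)

```text
clock: 10.1
tcp_pos: [383.0, 368.2, 274.5]
eef_rot: [3.142, -0.0, 0.033]
ft_force: [0.1, 0.5, -0.6]
grip_width: 0.568
finger_force: 0.0
```

Request:
step_arm([
  {"dx":0,"dy":0,"dz":0,"ax":0,"ay":0,"az":0,"hand":110},
  {"dx":0,"dy":0,"dz":0,"ax":0,"ay":0,"az":0,"hand":110},
  {"dx":0,"dy":0,"dz":0,"ax":0,"ay":0,"az":0,"hand":110},
], newtons=30)

```text
clock: 10.4
tcp_pos: [383.2, 365.8, 274.3]
eef_rot: [3.141, 0.0, 0.036]
ft_force: [-0.6, 0.1, -0.3]
grip_width: 0.571
finger_force: 0.0
```

```bash
python3 -c "
from h import *
print(monitor.get_obs()['tcp_pos'],np.degrees(monitor.get_obs()['eef_rot']))
im,K,T=look('wrist');cv2.imwrite('pics/w5.png',im)
print(proj([[385,373,144],[393,369,95]],K,T))
r=rect(mask(im,(15,120,60),(35,255,255),(0,0,640,300)),95,K,T);print(r[0],r[1],r[2],r[3])
"
```

```text
[383.2 365.8 274.3] [180.    0.    2.1]
[[302.7 225.3]
 [308.3 205.1]]
[392.7 379. ] [np.float32(122.262505), np.float32(122.966484)] 2.6205215 [[328.5 437.2]
 [334.1 315.1]
 [456.9 320.7]
 [451.3 442.9]]
```

View pics/w5.png

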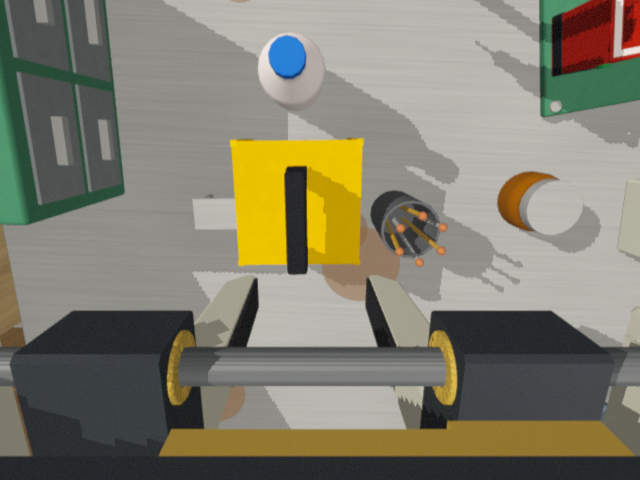

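The wrist view shows the guard's top square, the bar centred near column 296, and the bottle and cup clear of it. I'll take the bar's own fix.

```bash
python3 -c "
from h import *
im,K,T=look('wrist')
m=mask(im,(0,0,0),(180,255,70),(270,145,325,290));c=big(m);print(c.min(0),c.max(0))
r=rect(m,144,K,T);print(r[0],r[1],r[2],r[3])
y=mask(im,(15,120,60),(35,255,255),(0,0,640,300));print(cast([[243,245],[352,245],[240,150],[355,150]],95,K,T))
for v in (185,205,225,245):
  u=np.where(m[v])[0];print(v,cast([[u.min(),v],[u.max(),v]],144,K,T)[:,1])
t,J=cv2.findContours(y,cv2.RETR_EXTERNAL,2)
plan((385,378,220),2.4,2)
"
```

```text
[285 167] [306 273]
[387.6 378.7] [np.float32(16.467373), np.float32(90.56411)] 2.584549 [[342.  384.9]
 [342.7 368.4]
 [433.2 372.5]
 [432.5 389. ]]
[[350.8 431.9  95. ]
 [354.7 324.4  95. ]
 [442.1 433.4  95. ]
 [446.  327.7  95. ]]
185 [388.2 372. ]
205 [387.1 371.5]
225 [386. 371.]
245 [385.7 369.6]
at [383.3 365.7 274.7] yaw 2.0 tilt [180.   0.]
dx 0.0010 dy -0.0061 dz 0.0273 az -0.19
dx 0.0011 dy -0.0061 dz 0.0273 az -0.19
```

Request:
step_arm([
  {"dx":0.0035,"dy":-0.013,"dz":0.03,"ax":0,"ay":0,"az":-0.6,"hand":120},
  {"dx":0,"dy":0,"dz":0.04,"ax":0,"ay":0,"az":0,"hand":120},
  {"dx":0,"dy":0,"dz":0.04,"ax":0,"ay":0,"az":0,"hand":120},
  {"dx":0,"dy":0,"dz":0.03,"ax":0,"ay":0,"az":0,"hand":120},
  {"dx":0,"dy":0,"dz":0.015,"ax":0,"ay":0,"az":0,"hand":120},
], newtons=30)

```text
clock: 11.0
tcp_pos: [385.5, 378.1, 117.2]
eef_rot: [3.14, 0.003, 0.046]
ft_force: [0.1, -0.3, 0.7]
grip_width: 0.53
finger_force: 0.0
```

Request:
step_arm([
  {"dx":0,"dy":0,"dz":0.006,"ax":0,"ay":0,"az":0,"hand":120},
  {"dx":0,"dy":0,"dz":0,"ax":0,"ay":0,"az":0,"hand":120},
  {"dx":0,"dy":0,"dz":0,"ax":0,"ay":0,"az":0,"hand":120},
], newtons=30)

```text
clock: 11.3
tcp_pos: [386.8, 379.8, 114.7]
eef_rot: [-3.141, -0.001, 0.046]
ft_force: [0.5, -0.0, 0.1]
grip_width: 0.529
finger_force: 0.0
```

Request:
step_arm([
  {"dx":0,"dy":0.001,"dz":0,"ax":0,"ay":0,"az":0,"hand":170},
  {"dx":0,"dy":0,"dz":0,"ax":0,"ay":0,"az":0,"hand":190},
  {"dx":0,"dy":0,"dz":0,"ax":0,"ay":0,"az":0,"hand":200},
  {"dx":0,"dy":0,"dz":0,"ax":0,"ay":0,"az":0,"hand":240},
  {"dx":0,"dy":0,"dz":0,"ax":0,"ay":0,"az":0,"hand":240},
], newtons=45)

```text
clock: 11.8
tcp_pos: [386.4, 378.8, 113.7]
eef_rot: [-3.141, -0.0, 0.046]
ft_force: [0.8, 1.7, 0.1]
grip_width: 0.19
finger_force: 45.0
```

Request:
step_arm([
  {"dx":0,"dy":0,"dz":0,"ax":0,"ay":0,"az":0,"hand":240},
  {"dx":0,"dy":0,"dz":0,"ax":0,"ay":0,"az":0,"hand":240},
  {"dx":0,"dy":0,"dz":0,"ax":0,"ay":0,"az":0,"hand":240},
], newtons=45)

```text
clock: 12.1
tcp_pos: [386.4, 378.8, 113.7]
eef_rot: [-3.141, -0.0, 0.046]
ft_force: [0.2, 2.1, 0.1]
grip_width: 0.191
finger_force: 45.0
```

Request:
step_arm([
  {"dx":0,"dy":0,"dz":-0.002,"ax":0,"ay":0,"az":0,"hand":240},
  {"dx":0,"dy":0,"dz":-0.008,"ax":0,"ay":0,"az":0,"hand":240},
  {"dx":0,"dy":0,"dz":-0.01,"ax":0,"ay":0,"az":0,"hand":240},
  {"dx":0,"dy":0,"dz":0,"ax":0,"ay":0,"az":0,"hand":240},
], newtons=45)

```text
clock: 12.5
tcp_pos: [386.9, 379.1, 135.2]
eef_rot: [-3.14, -0.002, 0.046]
ft_force: [0.2, 0.6, -4.0]
grip_width: 0.188
finger_force: 45.0
```

The guard is lifted, with 4 N of weight on the wrist. I'm raising it clear of the cup and bottle, then carrying it past the hanger.

Request:
step_arm([
  {"dx":0,"dy":0,"dz":-0.02,"ax":0,"ay":0,"az":0,"hand":240},
  {"dx":0,"dy":0,"dz":-0.035,"ax":0,"ay":0,"az":0,"hand":240},
  {"dx":0,"dy":0,"dz":-0.04,"ax":0,"ay":0,"az":0,"hand":240},
  {"dx":0,"dy":0,"dz":-0.035,"ax":0,"ay":0,"az":0,"hand":240},
  {"dx":0,"dy":0,"dz":-0.015,"ax":0,"ay":0,"az":0,"hand":240},
], newtons=45)

```text
clock: 13.0
tcp_pos: [386.9, 379.2, 282.2]
eef_rot: [-3.139, -0.004, 0.046]
ft_force: [-0.1, -0.2, -5.1]
grip_width: 0.191
finger_force: 45.0
```

```bash
python3 -c "
from h import *
plan((580,7,280),12.15,15)"
```

```text
at [386.9 379.2 282.2] yaw 2.7 tilt [-179.8   -0.2]
dx 0.0117 dy 0.0254 dz 0.0001 az -0.63
dx 0.0114 dy 0.0255 dz 0.0001 az -0.63
dx 0.0111 dy 0.0256 dz 0.0001 az -0.63
dx 0.0109 dy 0.0258 dz 0.0001 az -0.63
dx 0.0106 dy 0.0259 dz 0.0001 az -0.63
dx 0.0103 dy 0.0260 dz 0.0001 az -0.63
dx 0.0100 dy 0.0261 dz 0.0001 az -0.63
dx 0.0097 dy 0.0262 dz 0.0001 az -0.63
dx 0.0094 dy 0.0263 dz 0.0001 az -0.63
dx 0.0091 dy 0.0264 dz 0.0001 az -0.63
dx 0.0088 dy 0.0265 dz 0.0001 az -0.63
dx 0.0085 dy 0.0266 dz 0.0001 az -0.63
dx 0.0083 dy 0.0267 dz 0.0001 az -0.63
dx 0.0080 dy 0.0268 dz 0.0001 az -0.63
dx 0.0077 dy 0.0269 dz 0.0001 az -0.63
```

Request:
step_arm([
  {"dx":0.006,"dy":0.0125,"dz":0,"ax":0,"ay":0,"az":-0.3,"hand":240},
  {"dx":0.0115,"dy":0.0255,"dz":0,"ax":0,"ay":0,"az":-0.65,"hand":240},
  {"dx":0.0115,"dy":0.0255,"dz":0,"ax":0,"ay":0,"az":-0.65,"hand":240},
  {"dx":0.011,"dy":0.0255,"dz":0,"ax":0,"ay":0,"az":-0.65,"hand":240},
  {"dx":0.011,"dy":0.026,"dz":0,"ax":0,"ay":0,"az":-0.65,"hand":240},
], newtons=45)

```text
clock: 13.5
tcp_pos: [445.0, 266.2, 278.7]
eef_rot: [3.142, 0.0, 0.098]
ft_force: [-0.2, 0.4, -4.0]
grip_width: 0.186
finger_force: 45.0
```

Request:
step_arm([
  {"dx":0.0105,"dy":0.026,"dz":0,"ax":0,"ay":0,"az":-0.65,"hand":240},
  {"dx":0.0105,"dy":0.026,"dz":0,"ax":0,"ay":0,"az":-0.65,"hand":240},
  {"dx":0.01,"dy":0.026,"dz":0,"ax":0,"ay":0,"az":-0.65,"hand":240},
  {"dx":0.0095,"dy":0.0265,"dz":0,"ax":0,"ay":0,"az":-0.65,"hand":240},
  {"dx":0.0095,"dy":0.0265,"dz":0,"ax":0,"ay":0,"az":-0.65,"hand":240},
], newtons=45)

```text
clock: 14.0
tcp_pos: [510.3, 142.0, 278.7]
eef_rot: [3.142, 0.0, 0.154]
ft_force: [0.4, -0.1, -5.3]
grip_width: 0.193
finger_force: 45.0
```

Request:
step_arm([
  {"dx":0.009,"dy":0.0265,"dz":0,"ax":0,"ay":0,"az":-0.65,"hand":240},
  {"dx":0.009,"dy":0.0265,"dz":0,"ax":0,"ay":0,"az":-0.65,"hand":240},
  {"dx":0.0085,"dy":0.0265,"dz":0,"ax":0,"ay":0,"az":-0.65,"hand":240},
  {"dx":0.008,"dy":0.0265,"dz":0,"ax":0,"ay":0,"az":-0.65,"hand":240},
  {"dx":0.008,"dy":0.0265,"dz":0,"ax":0,"ay":0,"az":-0.65,"hand":240},
], newtons=45)

```text
clock: 14.5
tcp_pos: [575.4, 19.1, 278.6]
eef_rot: [-3.142, 0.0, 0.211]
ft_force: [1.1, -0.0, -4.8]
grip_width: 0.193
finger_force: 45.0
```

Request:
step_arm([
  {"dx":0.004,"dy":0.0135,"dz":0,"ax":0,"ay":0,"az":0,"hand":240},
  {"dx":0,"dy":0,"dz":0,"ax":0,"ay":0,"az":0,"hand":240},
  {"dx":0,"dy":0,"dz":0,"ax":0,"ay":0,"az":0,"hand":240},
  {"dx":0,"dy":0,"dz":0,"ax":0,"ay":0,"az":0,"hand":240},
], newtons=45)

```text
clock: 14.9
tcp_pos: [581.4, 8.7, 278.7]
eef_rot: [-3.141, 0.0, 0.211]
ft_force: [-0.1, -0.3, -5.1]
grip_width: 0.194
finger_force: 45.0
```

```bash
python3 -c "
from h import *
plan((580,7,250),12.15,1)
im,K,T=look('wrist');cv2.imwrite('pics/w6.png',im)
print(proj([[560.2,100,92]],K,T))"
```

```text
at [581.4   8.7 278.7] yaw 12.1 tilt [-180.    0.]
dx -0.0018 dy 0.0014 dz 0.0287 az -0.06
[[216.3 215.2]]
```

View pics/w6.png

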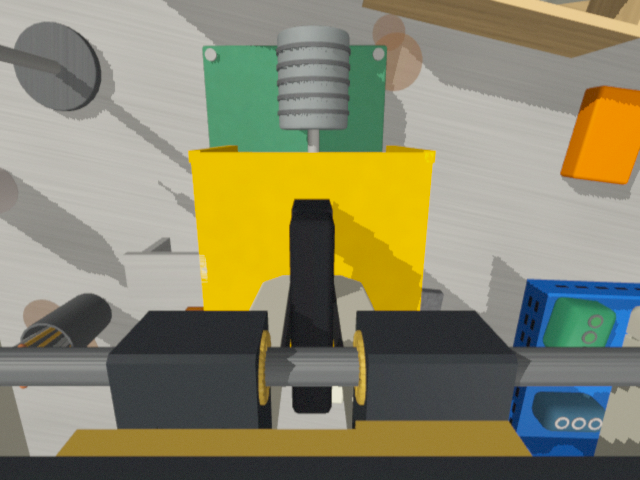

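The wrist view shows the held guard square with the bed and its bracket at (165,268). I'll check the in-hand offset from the hood's top corners at about (190,152) and (434,152).

```bash
python3 -c "
from h import *
o=monitor.get_obs();im,K,T=look('wrist');a=o['eef_rot'][2]
def loc(px,z):
  p=cast(px,z,K,T)-o['tcp_pos'];return np.c_[p[:,0]*np.cos(a)+p[:,1]*np.sin(a),-p[:,0]*np.sin(a)+p[:,1]*np.cos(a)]
z=o['tcp_pos'][2]-113.7
y=mask(im,(15,120,60),(35,255,255),(150,100,480,305));c=big(y)
for v in (170,200,230,260): 
  u=np.where(y[v])[0];print(v,u.min(),u.max(),loc([[u.min(),v],[u.max(),v]],z+95))
for u in (230,270,370,400): 
  v=np.where(y[:,u])[0].min();print(u,v,loc([[u,v]],z+95))
g=cv2.cvtColor(im,cv2.COLOR_BGR2GRAY)
print(loc([[125,252],[125,286],[200,252],[200,286]],z+92))
print(loc([[293,200],[332,200],[292,412],[331,412]],z+144))
im,K,T=look('top');s=cv2.resize(im[150:270,230:370],None,fx=5,fy=5,interpolation=cv2.INTER_CUBIC)
im2,K2,T2=look('scene');s2=cv2.resize(im2[200:350,250:400],None,fx=4,fy=4,interpolation=cv2.INTER_CUBIC)
cv2.imwrite('pics/s7.png',s2)
"
```

```text
170 191 431 [[ 58.   60. ]
 [ 58.2 -59.7]]
200 194 429 [[ 42.9  59.8]
 [ 43.1 -60.1]]
230 197 426 [[ 27.1  59.5]
 [ 27.3 -59.9]]
260 200 423 [[ 10.6  59.3]
 [ 10.7 -59.7]]
230 145 [[70.2 39.8]]
270 152 [[66.8 20.3]]
370 152 [[ 66.9 -28.9]]
400 146 [[ 69.8 -43.5]]
[[ 14.  100.4]
 [ -5.8 103.1]
 [ 14.1  59.9]
 [ -5.7  61.5]]
[[ 51.6   6.8]
 [ 51.6  -7.9]
 [-43.7   8.4]
 [-43.7  -9. ]]
```

View pics/s7.png

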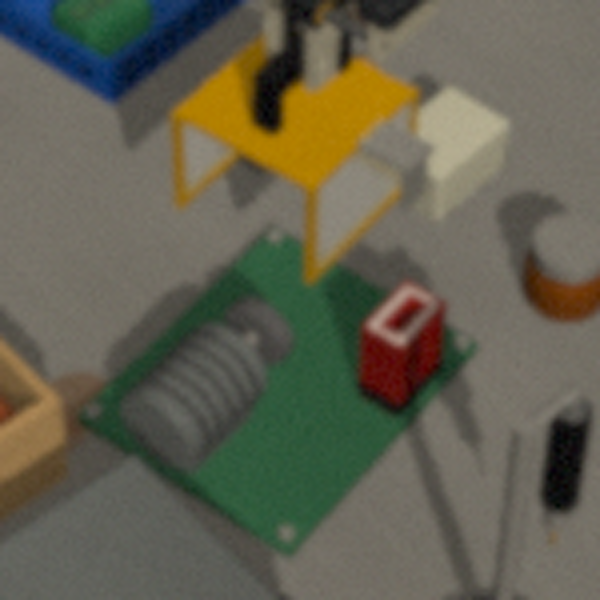

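The scene crop shows the guard level above the machine, with its bracket at (395,150) and the slot at (405,310). The in-hand offset is about 0, so the target is (580.2,7.3). I'm lowering until the tongue is just above the mouth.

Request:
step_arm([
  {"dx":-0.0015,"dy":0.001,"dz":0.02,"ax":0,"ay":0,"az":0,"hand":240},
  {"dx":0,"dy":0,"dz":0.035,"ax":0,"ay":0,"az":0,"hand":240},
  {"dx":0,"dy":0,"dz":0.03,"ax":0,"ay":0,"az":0,"hand":240},
  {"dx":0,"dy":0,"dz":0.02,"ax":0,"ay":0,"az":0,"hand":240},
  {"dx":0,"dy":0,"dz":0.008,"ax":0,"ay":0,"az":0,"hand":240},
], newtons=45)

```text
clock: 15.6
tcp_pos: [579.6, 6.9, 163.7]
eef_rot: [-3.141, 0.003, 0.211]
ft_force: [-0.3, 0.3, -5.0]
grip_width: 0.19
finger_force: 45.0
```

Request:
step_arm([
  {"dx":0,"dy":0,"dz":0,"ax":0,"ay":0,"az":0,"hand":240},
  {"dx":0,"dy":0,"dz":0,"ax":0,"ay":0,"az":0,"hand":240},
  {"dx":0,"dy":0,"dz":0,"ax":0,"ay":0,"az":0,"hand":240},
], newtons=45)

```text
clock: 15.9
tcp_pos: [581.3, 6.5, 167.0]
eef_rot: [3.141, -0.002, 0.21]
ft_force: [0.3, -0.3, -3.9]
grip_width: 0.19
finger_force: 45.0
```

```bash
python3 -c "
from h import *
plan((580.2,7.3,160),12.15,1)
im,K,T=look('scene');cv2.imwrite('pics/s8.png',cv2.resize(im[240:330,300:390],None,fx=6.6,fy=6.6,interpolation=cv2.INTER_CUBIC))
im,K,T=look('top')
m=mask(im,(0,120,60),(10,255,255),(265,200,300,245));print(m.sum()/255)
"
```

```text
at [581.3   6.5 167. ] yaw 12.1 tilt [180.   -0.1]
dx -0.0009 dy -0.0010 dz 0.0070 az -0.09
4.0
```

View pics/s8.png

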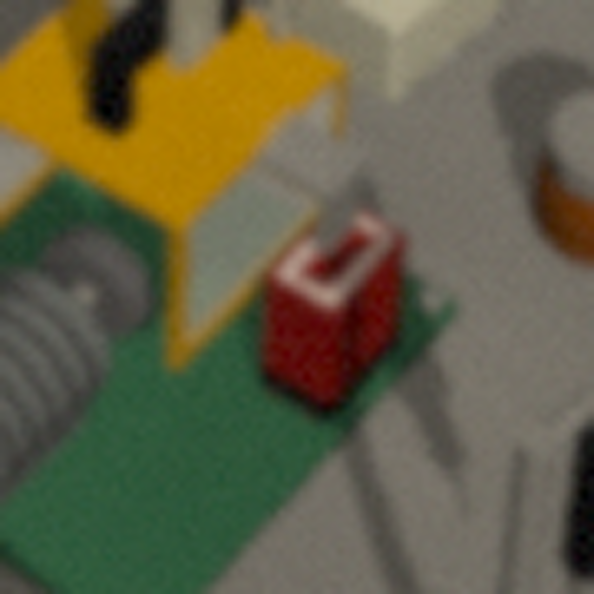

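The scene crop shows the tongue directly above the slot, its lower end at (345,235) over the slot at (345,252). I'm lowering slowly and watching the force.

Request:
step_arm([
  {"dx":-0.001,"dy":-0.001,"dz":0.003,"ax":0,"ay":0,"az":0,"hand":240},
  {"dx":0,"dy":0,"dz":0.003,"ax":0,"ay":0,"az":0,"hand":240},
  {"dx":0,"dy":0,"dz":0.003,"ax":0,"ay":0,"az":0,"hand":240},
  {"dx":0,"dy":0,"dz":0.002,"ax":0,"ay":0,"az":0,"hand":240},
  {"dx":0,"dy":0,"dz":0,"ax":0,"ay":0,"az":0,"hand":240},
], newtons=45)

```text
clock: 16.5
tcp_pos: [579.3, 7.3, 154.2]
eef_rot: [-3.141, 0.001, 0.21]
ft_force: [0.2, 0.1, -4.5]
grip_width: 0.191
finger_force: 45.0
```

Request:
step_arm([
  {"dx":0,"dy":0,"dz":0.002,"ax":0,"ay":0,"az":0,"hand":240},
  {"dx":0,"dy":0,"dz":0.001,"ax":0,"ay":0,"az":0,"hand":240},
  {"dx":0,"dy":0,"dz":0,"ax":0,"ay":0,"az":0,"hand":240},
  {"dx":0,"dy":0,"dz":0,"ax":0,"ay":0,"az":0,"hand":240},
], newtons=45)

```text
clock: 16.9
tcp_pos: [579.5, 7.3, 151.7]
eef_rot: [3.142, -0.0, 0.21]
ft_force: [-0.0, -0.6, -4.6]
grip_width: 0.189
finger_force: 45.0
```

Request:
step_arm([
  {"dx":0.0005,"dy":0,"dz":0.001,"ax":0,"ay":0,"az":0,"hand":240},
  {"dx":0,"dy":0,"dz":0.001,"ax":0,"ay":0,"az":0,"hand":240},
  {"dx":0,"dy":0,"dz":0.001,"ax":0,"ay":0,"az":0,"hand":240},
  {"dx":0,"dy":0,"dz":0,"ax":0,"ay":0,"az":0,"hand":240},
], newtons=45)

```text
clock: 17.3
tcp_pos: [579.8, 7.4, 148.4]
eef_rot: [-3.141, 0.0, 0.21]
ft_force: [-0.1, -0.1, -4.4]
grip_width: 0.186
finger_force: 45.0
```

Request:
step_arm([
  {"dx":0,"dy":0,"dz":0.002,"ax":0,"ay":0,"az":0,"hand":240},
  {"dx":0,"dy":0,"dz":0.001,"ax":0,"ay":0,"az":0,"hand":240},
  {"dx":0,"dy":0,"dz":0,"ax":0,"ay":0,"az":0,"hand":240},
  {"dx":0,"dy":0,"dz":0,"ax":0,"ay":0,"az":0,"hand":240},
], newtons=45)

```text
clock: 17.7
tcp_pos: [579.9, 7.4, 145.6]
eef_rot: [-3.142, 0.0, 0.21]
ft_force: [-0.7, 0.2, -4.5]
grip_width: 0.191
finger_force: 45.0
```

Request:
step_arm([
  {"dx":0,"dy":0,"dz":0.002,"ax":0,"ay":0,"az":0,"hand":240},
  {"dx":0,"dy":0,"dz":0.003,"ax":0,"ay":0,"az":0,"hand":240},
  {"dx":0,"dy":0,"dz":0.003,"ax":0,"ay":0,"az":0,"hand":240},
  {"dx":0,"dy":0,"dz":0.002,"ax":0,"ay":0,"az":0,"hand":240},
  {"dx":0,"dy":0,"dz":0,"ax":0,"ay":0,"az":0,"hand":240},
], newtons=45)

```text
clock: 18.2
tcp_pos: [579.7, 7.4, 135.2]
eef_rot: [-3.141, 0.001, 0.21]
ft_force: [0.8, -0.1, -4.0]
grip_width: 0.188
finger_force: 45.0
```

Request:
step_arm([
  {"dx":0,"dy":0,"dz":0.003,"ax":0,"ay":0,"az":0,"hand":240},
  {"dx":0,"dy":0,"dz":0.002,"ax":0,"ay":0,"az":0,"hand":240},
  {"dx":0,"dy":0,"dz":0.002,"ax":0,"ay":0,"az":0,"hand":240},
  {"dx":0,"dy":0,"dz":0,"ax":0,"ay":0,"az":0,"hand":240},
  {"dx":0,"dy":0,"dz":0,"ax":0,"ay":0,"az":0,"hand":240},
], newtons=45)

```text
clock: 18.7
tcp_pos: [580.0, 7.4, 128.6]
eef_rot: [-3.142, -0.0, 0.21]
ft_force: [-0.1, 0.2, -5.6]
grip_width: 0.189
finger_force: 45.0
```

Request:
step_arm([
  {"dx":0,"dy":0,"dz":0.001,"ax":0,"ay":0,"az":0,"hand":240},
  {"dx":0,"dy":0,"dz":0.001,"ax":0,"ay":0,"az":0,"hand":240},
  {"dx":0,"dy":0,"dz":0,"ax":0,"ay":0,"az":0,"hand":240},
  {"dx":0,"dy":0,"dz":0,"ax":0,"ay":0,"az":0,"hand":240},
], newtons=45)

```text
clock: 19.1
tcp_pos: [579.9, 7.4, 126.6]
eef_rot: [-3.142, 0.0, 0.21]
ft_force: [-0.2, -0.8, -3.5]
grip_width: 0.19
finger_force: 45.0
```

Request:
step_arm([
  {"dx":0,"dy":0,"dz":0.0005,"ax":0,"ay":0,"az":0,"hand":240},
  {"dx":0,"dy":0,"dz":0,"ax":0,"ay":0,"az":0,"hand":240},
  {"dx":0,"dy":0,"dz":0,"ax":0,"ay":0,"az":0,"hand":240},
], newtons=45)

```text
clock: 19.4
tcp_pos: [579.9, 7.4, 126.2]
eef_rot: [3.142, -0.0, 0.21]
ft_force: [-0.0, 0.1, -4.5]
grip_width: 0.191
finger_force: 45.0
```

Request:
step_arm([
  {"dx":0,"dy":0,"dz":0.0005,"ax":0,"ay":0,"az":0,"hand":240},
  {"dx":0,"dy":0,"dz":0,"ax":0,"ay":0,"az":0,"hand":240},
  {"dx":0,"dy":0,"dz":0,"ax":0,"ay":0,"az":0,"hand":240},
], newtons=45)

```text
clock: 19.7
tcp_pos: [580.1, 7.4, 125.8]
eef_rot: [3.142, -0.0, 0.21]
ft_force: [0.1, 0.1, -3.7]
grip_width: 0.188
finger_force: 45.0
```

Request:
step_arm([
  {"dx":0,"dy":0,"dz":0.0005,"ax":0,"ay":0,"az":0,"hand":240},
  {"dx":0,"dy":0,"dz":0,"ax":0,"ay":0,"az":0,"hand":240},
  {"dx":0,"dy":0,"dz":0,"ax":0,"ay":0,"az":0,"hand":240},
], newtons=45)

```text
clock: 20.0
tcp_pos: [580.1, 7.5, 125.7]
eef_rot: [3.142, -0.001, 0.21]
ft_force: [-4.2, 2.5, 5.2]
grip_width: 0.189
finger_force: 45.0
```

The guard is seated at exactly the predicted height. I'm releasing and rising straight up.

Request:
step_arm([
  {"dx":0,"dy":0,"dz":0,"ax":0,"ay":0,"az":0,"hand":130},
  {"dx":0,"dy":0,"dz":0,"ax":0,"ay":0,"az":0,"hand":130},
  {"dx":0,"dy":0,"dz":0,"ax":0,"ay":0,"az":0,"hand":130},
  {"dx":0,"dy":0,"dz":0,"ax":0,"ay":0,"az":0,"hand":130},
], newtons=30)

```text
clock: 20.4
tcp_pos: [580.0, 7.3, 125.1]
eef_rot: [3.142, -0.0, 0.21]
ft_force: [-0.6, 0.4, 0.6]
grip_width: 0.464
finger_force: 0.0
```

Request:
step_arm([
  {"dx":0,"dy":0,"dz":-0.01,"ax":0,"ay":0,"az":0,"hand":130},
  {"dx":0,"dy":0,"dz":-0.025,"ax":0,"ay":0,"az":0,"hand":130},
  {"dx":0,"dy":0,"dz":-0.035,"ax":0,"ay":0,"az":0,"hand":130},
  {"dx":0,"dy":0,"dz":-0.04,"ax":0,"ay":0,"az":0,"hand":130},
  {"dx":0,"dy":0,"dz":-0.03,"ax":0,"ay":0,"az":0,"hand":130},
], newtons=30)

```text
clock: 20.9
tcp_pos: [580.2, 7.4, 268.4]
eef_rot: [3.141, -0.002, 0.21]
ft_force: [-0.6, -0.7, -0.6]
grip_width: 0.491
finger_force: 0.0
```

Request:
step_arm([
  {"dx":0,"dy":0,"dz":0,"ax":0,"ay":0,"az":0,"hand":130},
  {"dx":0,"dy":0,"dz":0,"ax":0,"ay":0,"az":0,"hand":130},
  {"dx":0,"dy":0,"dz":0,"ax":0,"ay":0,"az":0,"hand":130},
], newtons=30)

```text
clock: 21.2
tcp_pos: [579.4, 7.4, 264.2]
eef_rot: [-3.141, 0.002, 0.21]
ft_force: [-0.1, -0.8, 0.3]
grip_width: 0.489
finger_force: 0.0
```

```bash
python3 -c "
from h import *
o=monitor.get_obs();print(o['tcp_pos'],o['ft_force'])
im,K,T=look('wrist')
y=mask(im,(15,120,60),(35,255,255),(0,60,640,300));r=rect(y,107,K,T);print(r[0],r[1],r[2])
print('want',580.2+8*.978,7.3+8*.21)
im,K,T=look('scene');cv2.imwrite('pics/s9.png',cv2.resize(im[150:350,230:430],None,fx=3,fy=3,interpolation=cv2.INTER_CUBIC))
"
```

```text
[579.4   7.4 264.2] [-0.1 -0.8  0.3]
[587.4   8.8] [np.float32(122.257034), np.float32(122.569786)] 12.118225
want 588.024 8.98
```

View pics/s9.png

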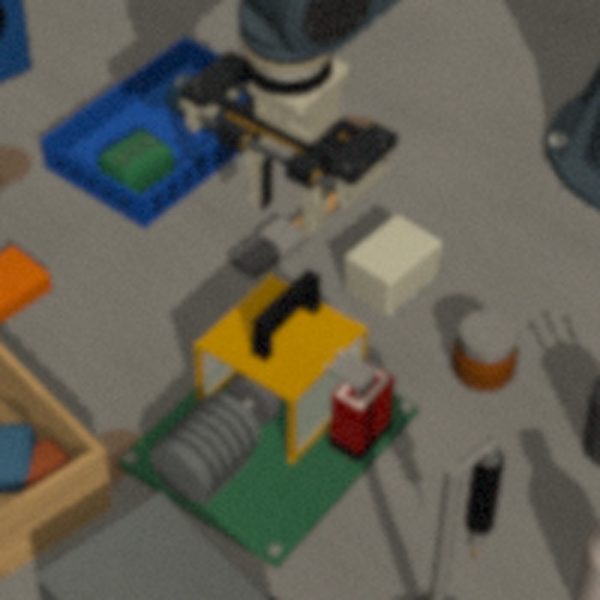

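The guard sits flat on the bed at (280,350), its tongue down in the switch at (360,400), and the robot is clear. I'm handing in.

```bash
python3 -c "
from plant import arm
print(arm.close_job())"
```

```text
the job is handed in; nothing more can be done
None
```

The job is handed in at about 21 s of the 64 s limit: the blue stone lies flat in the tray beside the green stone, and the guard sits flat on the bed with its tongue fully home in the switch slot and the gripper clear.

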